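# Snap the grease coupler onto the tilted nipple and hold it home

## Robot

A 6-joint arm with a two-finger parallel gripper is mounted at the origin on a cart in front of the work surface, level with it; the furniture and walls round the work are solid. World frame = base frame: x ahead of the robot, y to its left, z up, the work surface at z = 0. Lengths are in m, angles in degrees, forces in N, time in s.
With the tool pointing down it reaches from about 0.3 to 0.825 m from the base axis. Payload 5.4 kg.
Tool frame: the origin (TCP) lies at the very end of the fingers, on their centre line; the grasp point (between the pads) lies 19 mm behind it; z points along the fingers, y is the line along which they close (so a half turn about z gives the same grasp; the last joint's range is limited). The gripper opens to 92 mm and grips with 3 to 60 N. Pads are 20 mm wide; open, the fingers measure 128 mm over their backs; the gripper's body (75 mm by 189 mm) begins 69 mm behind the grasp point.
Start: joints at [-86.064, 9.076, 91.501, -0, 79.423, -12.038], TCP at [0.158, -0.553, 0.185] pointing down, gripper open.
Joint ranges: [-166.64, 166.64], [-54.1, 131.32], [10.49, 154.53], [-73.88, 253.88], [9.74, 151.15], [-171.62, 171.62]. Speed limits (degrees/s): [147.25, 147.25, 180, 180, 180, 180].

## Interface

Orientations are given as [roll, pitch, yaw] about the fixed x, y, z axes, in that order (R = Rz(yaw) Ry(pitch) Rx(roll)).
In Python, from plant import bot gives the robot as it stands. The module is installed in compiled form; this text tells all that it offers.
- The arm moves only by the tool servo_tool, never from a script. Its argument "steps" is one flat list of numbers, 5 for each row, row after row: the shift along the tool's x, y, z in units of 0.12 m (1.0 is 0.12 m), then the turn about the tool's z in units of 2 rad (1.0 is 2 rad), then the opening, from 0 (shut) to 1 (fully open). In form: [dx, dy, dz, turn, fingers, dx, dy, dz, turn, fingers, ...]. A call has 1 to 5 rows; each row is the pose to reach, as a shift and turn from the pose commanded when the call began, along the tool's axes at that moment; what a row does not reach only later rows make up. A row lasts 1/12 s, in which the tool goes at most 41.7 mm and 7.16 degrees, less where a joint would pass 70% of its speed; a pose out of reach is approached as far as the arm can. A call with a number of a shift or a turn outside -1 to 1 is refused whole. A call with a gripper value outside its range is refused whole. The fingers move at their own pace and stop on an object; the grip force is fixed at half the most. Time passes only in rows, so rows that repeat a pose let the fingers close. It gives the time, the measured TCP pose, the force, the opening and the grip force at its end, in the units of the state.
- bot.read_state(): the state, without advancing time (a new reading comes with each control period).
- bot.read_camera(name): name is "scene" or "top" or "wrist"; returns the picture (384x512x3 uint8, red, green, blue); there is no depth.
- bot.get_calibration(name): a dict with "fx", "fy", "cx", "cy" (pixels), "R" (3x3) and "t" (3): a world point X has camera coordinates R X + t. Camera axes: x right, y down, z forward; pixel columns grow to the right and rows downward; lengths in m; the calibration is good to about 2 mm. A picture is of the moment at which its call begins: read the wrist's pose just before it. get_calibration takes no time and is no camera call; for the wrist camera it gives the pose at the moment of the call.
- bot.close_job(): hands the job in; it is judged then, once.
The state is a dict: "t": time; "joint_pos": joint angles; "dq": joint speeds; "joint_torque": joint torques, N m; "ee_pos": TCP position; "ee_rot": TCP orientation; "force": force on the tool from outside, world axes, zero at the start; "torque": the same for the moment, N m; "gripper_width": finger opening in m; "grip_force": force on a finger pad.
Only numpy, scipy, OpenCV 4.12 (cv2) and the standard library are available. Lean on these libraries where they do the work, as an engineer would, in place of code of your own. Each camera call takes 0.05 s, during which the arm holds its last target. There are 200 camera calls.

## Task

Lift the grease coupler out of its drip cup, press its open mouth squarely, in line with the tilted nipple, over the head of the bearing's grease nipple until it snaps on, and keep pressing until the red spring collar is pushed fully down. Finish while still gripping the coupler and holding it pressed home against the spring: do not let go. Leave the red-brown-lidded paint pot, the tape roll and the small rock casting where they are.

Things in the scene. Friction and masses are not known exactly. Their poses are not given: they have to be found in the camera images.
- coupler_grip (a point): Loose grease coupler, 98 mm long, 0.2 kg, standing mouth down in the drip cup. This is the centre of its black ribbed grip barrel (30 mm dia., 46 mm long), on its axis, 60 mm from the mouth; z points to the closed brass end, 38 mm past this point. A dark flange (41 mm dia., 5 mm thick) starts 22 mm towards the mouth; fingertips can bear on it. Below it a steel sleeve, 34 mm dia.
- coupler_mouth (a point): Centre of the coupler's open mouth (its lower end), same axes. The socket is 19.4 mm in diameter and 28 mm deep; four sprung locking balls inside it, 10.5 mm from the mouth, leave a gap of 12 mm until pushed aside.
- drip_cup: Aluminium drip cup fixed to the table, 52 mm outside diameter (foot disc 68 mm), 16 mm high, inner floor 4 mm above the table, 44 mm inside diameter; origin at the centre of its underside. The coupler stands in it.
- bearing: Blue pillow-block bearing bolted to the table, foot 46 x 100 mm, 70 mm high, with a 24 mm steel shaft stub along its x axis that ends 35 mm either side; origin at the centre of its underside. The brass nipple on its top leans towards its -x side.
- nipple_tip (a point): Centre of the brass nipple head's end face; z = nipple axis, outward, 0.45 rad (26 deg) off vertical. Head 16 mm dia., 9.7 mm long, first 2.5 mm a cone from 10 mm; neck 10.4 mm. Coupler z must lie along this z. Its balls meet the head with its mouth 9 mm past this point (push 5 to 12 N), the mouth meets the collar at 14 mm, balls snap behind the head at 18 to 20 mm; home is 24 mm.
- collar (a joint): Red ring, 31 mm diameter, round the nipple's stem, pushed down along the nipple's axis by the coupler's rim: 0 = up (rest), 0.010 m = fully down, against its stop. A spring pushes it back with 2 N at rest and 10 N fully down. Let go, the snapped coupler is pushed back to about 0.006.
- paint_pot: Bystander: paint pot with red-brown and white lid, 61 x 50 x 55 mm, origin at the centre of its underside.
- tape_roll: Bystander: black tape roll lying flat, 59 x 57 x 19 mm, origin at the centre of its underside.
- rock: Bystander: small grey-white rock casting, 47 x 56 x 29 mm, origin at the centre of its underside.

How it is judged:
By the outcome, as a careful person would: the job done as asked, in the order asked, and still so for the second after the job is handed in, while the arm keeps its last pose, push and grip.
It also fails if it takes over 32 s, if anything falls off the work surface, if the arm or the gripper's body presses on something with over 40 N, if the wrist force passes 120 N, or if a joint passes its speed limit or range.

## Working session

There is one attempt and no reset: what is moved stays moved. The work goes in short steps, Python scripts to look and compute and a tool call to move; the robot and the scene stay as the last step left them, time stands still between calls to the robot, and variables do not carry over. Pictures are saved under pics/ and viewed, at most 10 in all, crops included, and the job is handed in when it is done.

Besides the shell and the picture viewer there is one more tool, called after "Request:" as name(argument=value, ...) on one line, values as JSON. servo_tool: Moves the arm, as the interface text tells. Its arguments: {"type":"object","properties":{"steps":{"type":"array"}},"required":["steps"]}

```bash
mkdir -p pics
cat > h.py <<'E'
from plant import bot
import numpy as np, cv2
def snap(n,f,crop=None,s=1):
    c=bot.get_calibration(n); im=bot.read_camera(n)[:,:,::-1]; cv2.imwrite('pics/raw_'+f,im)
    if crop: x0,y0,x1,y1=crop; im=im[y0:y1,x0:x1]
    cv2.imwrite('pics/'+f,cv2.resize(im,None,fx=s,fy=s,interpolation=cv2.INTER_CUBIC)); return c
def proj(c,X):
    p=np.array(c['R'])@np.array(X).T.reshape(3,-1)+np.array(c['t']).reshape(3,1)
    return np.c_[c['fx']*p[0]/p[2]+c['cx'],c['fy']*p[1]/p[2]+c['cy']]
def ray(c,u,v):
    R=np.array(c['R']);o=-R.T@np.array(c['t']);d=R.T@np.array([(u-c['cx'])/c['fx'],(v-c['cy'])/c['fy'],1]);return o,d/np.linalg.norm(d)
def atz(c,u,v,z):
    o,d=ray(c,u,v);return o+d*(z-o[2])/d[2]
def tri(*obs): # (c,u,v)...
    A=0;b=0
    for c,u,v in obs:
        o,d=ray(c,u,v);P=np.eye(3)-np.outer(d,d);A=A+P;b=b+P@o
    return np.linalg.solve(A,b)
E
python3 - <<'E'
from h import *
np.set_printoptions(precision=4,suppress=True)
print(bot.read_state())
for n in('scene','top'):
    c=snap(n,n+'.png',s=1.5); print(n,-np.array(c['R']).T@np.array(c['t']),c['fx'])
E
```

```text
{'t': 0.0, 'joint_pos': array([-86.0659,   9.1144,  91.5704,   0.0006,  79.4231, -12.0383]), 'dq': array([-0.021 , -0.0405, -0.1235, -0.0054,  0.0063,  0.0355]), 'joint_torque': array([ -0.0019, -38.5561, -32.2118,   0.0701,   0.0379,  -0.0002]), 'ee_pos': array([ 0.1582, -0.5521,  0.1836]), 'ee_rot': array([-179.8946,   -0.0231,   15.9722]), 'force': array([-0.2842,  0.0235,  0.3799]), 'torque': array([ 0.0297, -0.0316, -0.0276]), 'grip_force': 0.0, 'gripper_width': 0.09225535869515922}
scene [0.0183 0.6867 0.7564] 423.66670921436724
top [0.39   0.0198 1.1789] 432.83023957280807
```

View pics/scene.png

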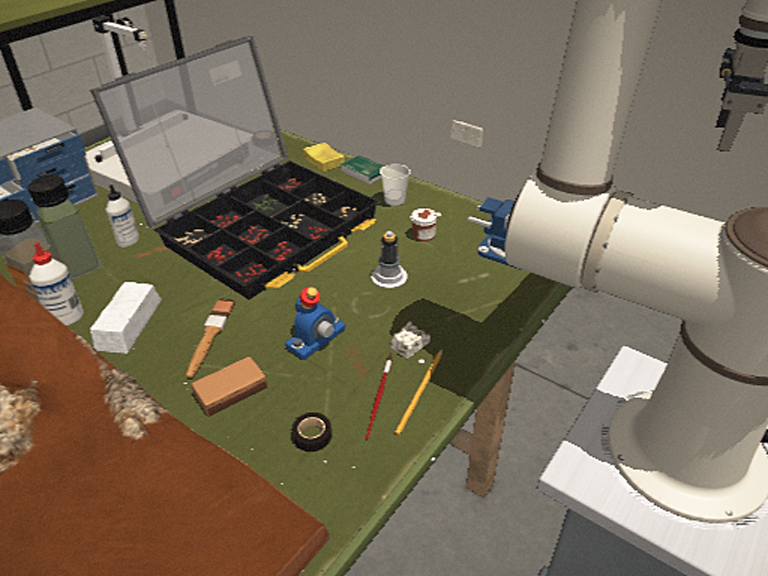

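View pics/top.png

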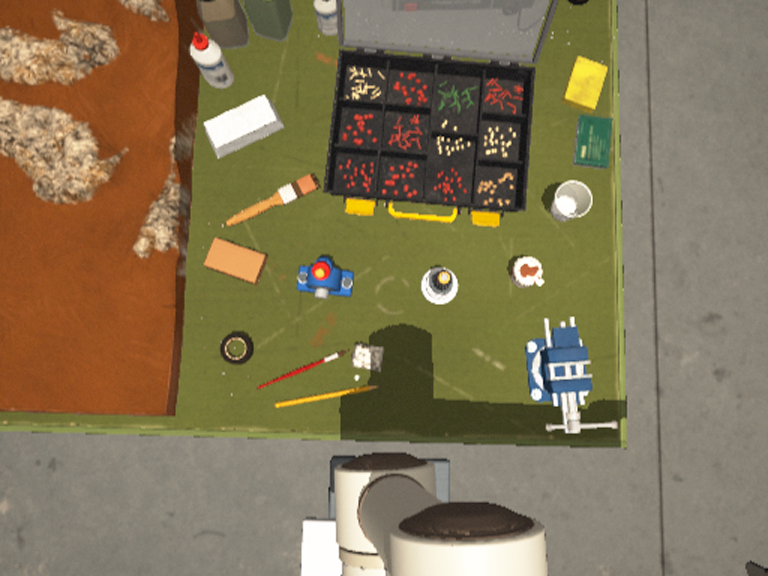

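Run:
```python
from h import *
np.set_printoptions(precision=4,suppress=True)
S=cv2.imread('pics/raw_scene.png');T=cv2.imread('pics/raw_top.png')
f=lambda im,x,y:cv2.resize(im[y:y+50,x:x+66],(396*1,300),interpolation=cv2.INTER_CUBIC)
m=np.vstack([np.hstack([f(S,183,188),f(S,228,150)]),np.hstack([f(T,185,160),f(T,260,165)])])
cv2.imwrite('pics/mos.png',m)
c=bot.get_calibration('top');print(atz(c,440/1.5,286/1.5,0.0),atz(c,325/1.5,278/1.5,0.0))
```

```text
[ 0.5699 -0.0768  0.    ] [0.579  0.1349 0.    ]
```

View pics/mos.png

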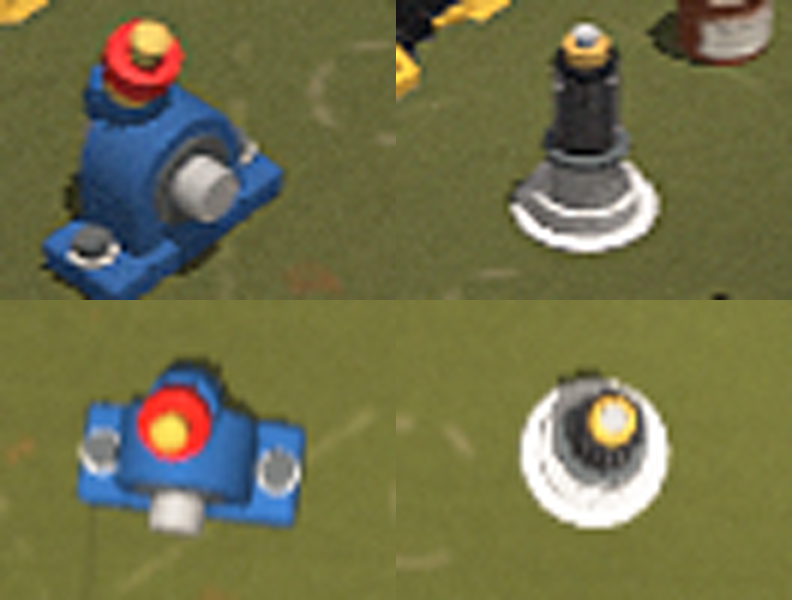

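Run:
```python
from h import *
np.set_printoptions(precision=4,suppress=True)
T=bot.get_calibration('top');S=bot.get_calibration('scene')
t=lambda x,y,x0,y0:(T,x0+x/6-.42,y0+y/6-.42)
s=lambda x,y,x0,y0:(S,x0+x/6-.42,y0+y/6-.42)
print('cup',atz(*t(198,152,260,165),.002),'brass',atz(*t(216,120,260,165),.101))
print('brass tri',tri(t(216,120,260,165),s(190,36,228,150)))
print('cup scene',atz(*s(189,203,228,150),.002))
print('tip',tri(t(168,132,185,160),s(152,38,183,188)))
print('collar',tri(t(175,124,185,160),s(143,62,183,188)))
print('bolts',atz(*t(100,150,185,160),.018),atz(*t(280,170,185,160),.018))
```

```text
cup [ 0.5716 -0.0745  0.002 ] brass [ 0.5702 -0.074   0.101 ]
brass tri [ 0.5701 -0.0742  0.1   ]
cup scene [ 0.5714 -0.076   0.002 ]
tip [0.5704 0.1345 0.1068]
collar [0.577  0.1337 0.0903]
bolts [0.577  0.1751 0.018 ] [0.5701 0.0933 0.018 ]
```

Request:
servo_tool(steps=[1.0,-0.65,-0.2,0.183,1,1.0,-0.65,-0.2,0.183,1,1.0,-0.65,-0.2,0.183,1,1.0,-0.65,-0.2,0.183,1])

```text
t: 0.43
ee_pos: [0.2543, -0.4418, 0.2089]
ee_rot: [-179.9, -0.1, -5.2]
force: [-1.0, -0.2, -0.0]
gripper_width: 0.0919
grip_force: 0.0
```

Request:
servo_tool(steps=[0.72,-1,0,0,1,0.72,-1,0,0,1,0.72,-1,0,0,1,0.72,-1,0,0,1])

```text
t: 0.77
ee_pos: [0.3504, -0.3293, 0.2082]
ee_rot: [-179.9, -0.0, -4.9]
force: [0.4, -0.4, -0.7]
gripper_width: 0.0924
grip_force: 0.0
```

Request:
servo_tool(steps=[0.72,-1,0,0,1,0.72,-1,0,0,1,0.72,-1,0,0,1,0.72,-1,0,0,1])

```text
t: 1.1
ee_pos: [0.4468, -0.2172, 0.2083]
ee_rot: [-179.9, -0.0, -4.9]
force: [-0.5, 0.4, 0.0]
gripper_width: 0.0916
grip_force: 0.0
```

Request:
servo_tool(steps=[0.7,-1,0,0,1,0.7,-1,0,0,1,0.7,-1,0,0,1,0.7,-1,0,0,1,0.7,-1,0,0,1])

```text
t: 1.52
ee_pos: [0.5409, -0.1048, 0.2079]
ee_rot: [-179.9, 0.0, -4.7]
force: [-0.2, 0.1, -0.2]
gripper_width: 0.0921
grip_force: 0.0
```

Wrist view here for a closer measurement of coupler and nipple.

Run:
```python
from h import *
np.set_printoptions(precision=4,suppress=True)
print(bot.read_state()['ee_pos'])
c=snap('wrist','w1.png',s=1.5); print(-np.array(c['R']).T@np.array(c['t']),c['R'],c['fx'])
np.save('w1.npy',c,allow_pickle=True)
print(proj(c,np.array([[.5704,.1345,.1068],[.57,-.0745,.102]]))*1.5)
```

```text
[ 0.5409 -0.1048  0.2079]
[ 0.6177 -0.1107  0.4084] [[-0.0822 -0.9966 -0.0016]
 [-0.9593  0.0787  0.2713]
 [-0.2703  0.0239 -0.9625]] 342.9751232407057
[[-12.931  255.2549]
 [333.9321 226.2955]]
```

View pics/w1.png

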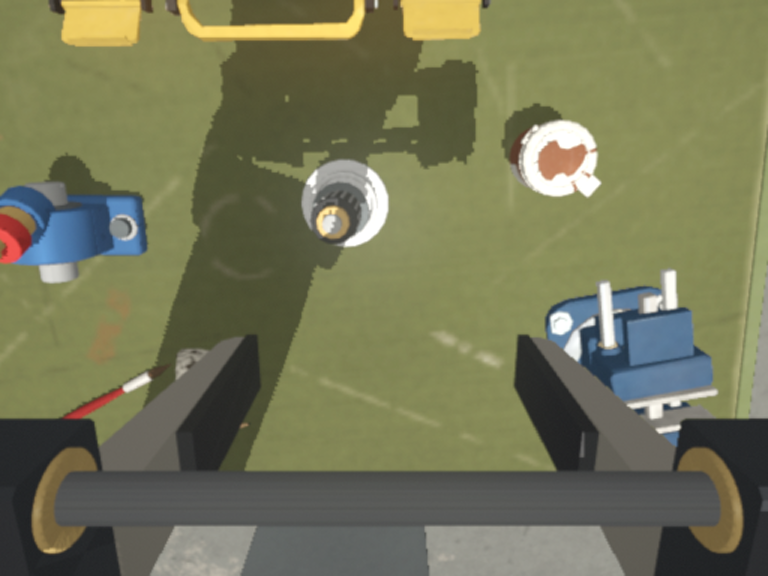

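Request:
servo_tool(steps=[0.232,-0.276,0,0,1,0.232,-0.276,0.3,0,1,0.232,-0.276,0.6,0,1,0.232,-0.276,0.9,0,1,0.232,-0.276,0.9,0,1])

```text
t: 1.98
ee_pos: [0.5633, -0.077, 0.0924]
ee_rot: [-179.8, 0.8, -5.1]
force: [-1.4, 0.6, -1.2]
gripper_width: 0.0919
grip_force: 0.0
```

Request:
servo_tool(steps=[0,0,0.2,0,1,0,0,0.3,0,1,0,0,0.4,0,1,0,0,0.44,0,1,0,0,0.44,0,1])

```text
t: 2.4
ee_pos: [0.5694, -0.0781, 0.0474]
ee_rot: [-180.0, 0.1, -5.0]
force: [0.2, -0.1, 0.5]
gripper_width: 0.0921
grip_force: 0.0
```

Request:
servo_tool(steps=[0.014,-0.032,0,0,1,0.014,-0.032,0,0,0.1,0.014,-0.032,0,0,0.1,0.014,-0.032,0,0,0.1,0.014,-0.032,0,0,0.1])

```text
t: 2.82
ee_pos: [0.5723, -0.0743, 0.0483]
ee_rot: [180.0, -0.0, -5.0]
force: [0.3, -0.1, 0.7]
gripper_width: 0.0674
grip_force: 0.0
```

Request:
servo_tool(steps=[0,0,0,0,0.1,0,0,0,0,0.1,0,0,0,0,0.1,0,0,0,0,0.1,0,0,0,0,0.1])

```text
t: 3.23
ee_pos: [0.5719, -0.0743, 0.0478]
ee_rot: [-180.0, 0.0, -5.0]
force: [-0.7, -0.5, -0.1]
gripper_width: 0.0339
grip_force: 0.0
```

Request:
servo_tool(steps=[0,0,0,0,0.1,0,0,0,0,0.1,0,0,0,0,0.1,0,0,-0.05,0,0.1,0,0,-0.05,0,0.1])

```text
t: 3.65
ee_pos: [0.5722, -0.0744, 0.0545]
ee_rot: [180.0, -0.0, -5.0]
force: [0.7, 0.5, -1.4]
gripper_width: 0.0292
grip_force: 30.0
```

Request:
servo_tool(steps=[-0.05,0,0,0,0.1,-0.08,0,0,0,0.1,-0.11,0,0,0,0.1,-0.14,0,0,0,0.1,-0.14,0,0,0,0.1])

```text
t: 4.07
ee_pos: [0.5551, -0.0729, 0.0542]
ee_rot: [180.0, -0.1, -5.0]
force: [2.1, -0.1, -0.2]
gripper_width: 0.0287
grip_force: 30.0
```

Request:
servo_tool(steps=[-0.03,0,0,0,0.1,-0.06,0,0,0,0.1,-0.09,0,0,0,0.1,-0.12,0,0,0,0.1,-0.12,0,0,0,0.1])

```text
t: 4.48
ee_pos: [0.54, -0.0715, 0.0536]
ee_rot: [180.0, 0.0, -5.0]
force: [2.0, -0.5, -0.8]
gripper_width: 0.0288
grip_force: 30.0
```

Run:
```python
from h import *
np.set_printoptions(precision=4,suppress=True)
print(bot.read_state()['ee_pos'])
c=snap('scene','s2.png',(215,135,315,210),6)
```

```text
[ 0.54   -0.0715  0.0536]
```

View pics/s2.png

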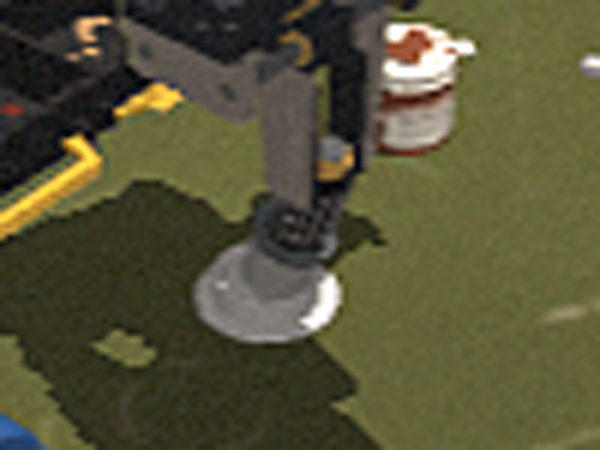

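Request:
servo_tool(steps=[0,0,-0.2,0,0.1,0,0,-0.5,0,0.1,0,0,-0.8,0,0.1,0,0,-1.0,0,0.1,0,0,-1.0,0,0.1])

```text
t: 4.95
ee_pos: [0.5436, -0.0726, 0.1795]
ee_rot: [179.9, -0.5, -5.0]
force: [1.0, -0.4, -1.6]
gripper_width: 0.0286
grip_force: 30.0
```

Request:
servo_tool(steps=[-0.03,-0.3,-0.05,0,0.1,-0.06,-0.6,-0.05,0,0.1,-0.1,-0.9,-0.05,0,0.1,-0.1,-0.9,-0.05,0,0.1,-0.1,-0.9,-0.05,0,0.1])

```text
t: 5.37
ee_pos: [0.5363, 0.0387, 0.1774]
ee_rot: [180.0, 0.3, -4.8]
force: [0.4, -0.5, -2.2]
gripper_width: 0.0289
grip_force: 30.0
```

Request:
servo_tool(steps=[-0.03,-0.3,0,0,0.1,-0.08,-0.6,0,0,0.1,-0.08,-0.83,0,0,0.1,-0.08,-0.83,0,0,0.1,-0.08,-0.83,0,0,0.1])

```text
t: 5.78
ee_pos: [0.5366, 0.1368, 0.1783]
ee_rot: [179.9, 0.2, -4.9]
force: [0.4, -0.7, -2.2]
gripper_width: 0.0289
grip_force: 30.0
```

Run:
```python
from h import *
np.set_printoptions(precision=4,suppress=True)
s=bot.read_state();e=s['ee_pos'];print(e,s['ee_rot'])
c=snap('scene','s3.png',(170,125,270,215),6)
t=snap('top','t3.png')
g=e+[0,0,.019];y=np.radians(-5)
for a in(20,23,26,29):
    r=np.radians(a);u=np.array([-np.sin(r)*np.cos(y),-np.sin(r)*np.sin(y),np.cos(r)])
    P=np.array([g+35*u/1e3,g-63*u/1e3])
    print(a,((proj(c,P)+.42-[170,125])*6).ravel(),P[1])
print('tip,collar',(proj(c,np.array([[.5704,.1345,.1068],[.577,.1337,.0903]]))+.42-[170,125])*6)
```

```text
[0.5366 0.1368 0.1783] [179.9288   0.1582  -4.9283]
20 [291.6815 205.0053 244.8543 366.5525] [0.5581 0.135  0.1381]
23 [295.1592 208.3603 239.122  360.8502] [0.5611 0.1347 0.1393]
26 [298.5805 211.8804 233.4895 354.9091] [0.5641 0.1344 0.1406]
29 [301.9353 215.5552 227.9695 348.7434] [0.567  0.1342 0.1422]
tip,collar [[227.7687 415.6336]
 [219.8518 439.728 ]]
```

View pics/s3.png

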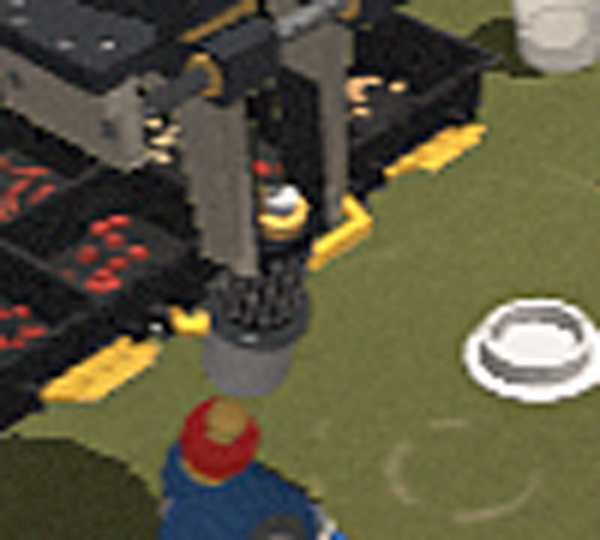

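Request:
servo_tool(steps=[0.06,0,0.1,0,0.1,0.112,-0.005,0.2,0,0.1,0.112,-0.005,0.22,0,0.1,0.112,-0.005,0.22,0,0.1])

```text
t: 6.22
ee_pos: [0.5503, 0.135, 0.1524]
ee_rot: [180.0, 0.1, -5.1]
force: [0.4, -0.7, -2.2]
gripper_width: 0.0288
grip_force: 30.0
```

Run:
```python
from h import *
np.set_printoptions(precision=4,suppress=True)
s=bot.read_state();e=s['ee_pos'];print(e,s['ee_rot'],s['force'])
c=snap('scene','s4.png',(180,150,250,210),8)
w=snap('wrist','w4.png')
a=cv2.imread('pics/s4.png');b=cv2.imread('pics/w4.png')[100:384,130:380]
cv2.imwrite('pics/m4.png',np.hstack([a,cv2.resize(b,(240,273))[:, :] if 0 else cv2.copyMakeBorder(cv2.resize(b,(236,268)),0,480-268,0,0,0)]))
g=e+[0,0,.019];y=np.radians(-5)
for q in(16,18,20,23,26):
    r=np.radians(q);u=np.array([-np.sin(r)*np.cos(y),-np.sin(r)*np.sin(y),np.cos(r)])
    P=np.array([g+35*u/1e3,g-63*u/1e3])
    print(q,((proj(c,P)+.42-[180,150])*8).ravel(),P[1])
print('tip',(proj(c,np.array([[.5704,.1345,.1068]]))+.42-[180,150])*8)
```

```text
[0.5503 0.135  0.1524] [179.9594   0.1387  -5.1101] [ 0.3657 -0.6902 -2.1687]
16 [274.7259 124.7095 232.0552 345.6949] [0.5676 0.1335 0.1108]
18 [277.7832 127.4086 226.9884 341.0473] [0.5696 0.1333 0.1115]
20 [280.8191 130.2102 221.9649 336.2509] [0.5717 0.1332 0.1122]
23 [285.3237 134.597  214.5223 328.7888] [0.5748 0.1329 0.1134]
26 [289.7573 139.1936 207.206  321.0219] [0.5778 0.1326 0.1148]
tip [[223.6916 354.1781]]
```

View pics/m4.png

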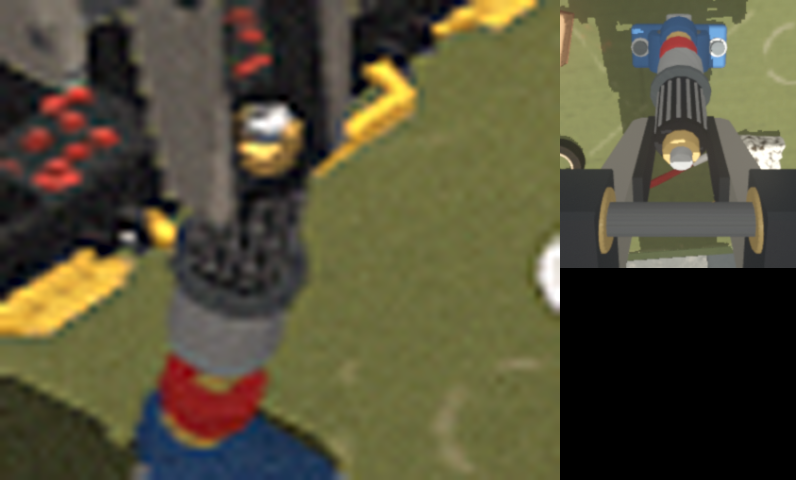

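Run:
```python
from h import *
e=bot.read_state()['ee_pos'];c=bot.get_calibration('wrist');g=e+[0,0,.019];y=np.radians(-5)
for q in(14,18,22,26):
    r=np.radians(q);u=np.array([-np.sin(r)*np.cos(y),-np.sin(r)*np.sin(y),np.cos(r)])
    print(q,(proj(c,np.array([g+35*u/1e3,g+(-25)*u/1e3+0*u]))).ravel())
```

```text
14 [259.32772293 276.99305715 258.92016413 208.98836101]
18 [259.32179435 280.59537411 258.92169401 206.72015434]
22 [259.31449626 283.86898193 258.92386552 204.54748376]
26 [259.30591611 286.79841788 258.92668016 202.4793698 ]
```

Run:
```python
import cv2
b=cv2.imread('pics/raw_w4.png')[110:310,195:325]
cv2.imwrite('pics/w4z.png',cv2.resize(b,None,fx=3,fy=3,interpolation=cv2.INTER_CUBIC))
```

```text
(no output)
```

View pics/w4z.png

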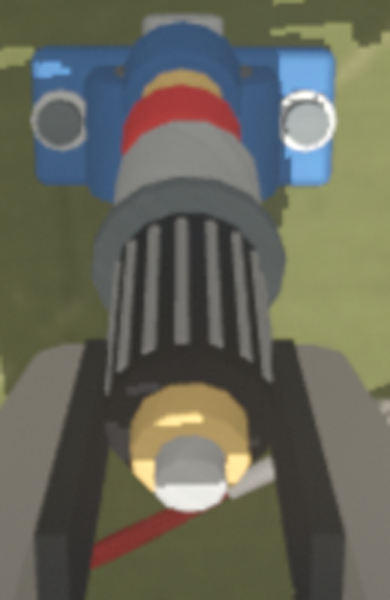

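Run:
```python
from h import *
from scipy.optimize import least_squares
np.set_printoptions(precision=4,suppress=True)
e=bot.read_state()['ee_pos'];w=bot.get_calibration('wrist');c=bot.get_calibration('scene');y=np.radians(-5)
X=np.array([np.cos(y),np.sin(y),0])
def mod(p):
    q,dx,s=np.radians(p[0]),p[1]/1e3,p[2]/1e3
    u=-np.sin(q)*X+np.array([0,0,np.cos(q)]);g=e+[0,0,.019]+dx*X+s*u
    return g,u
def f(p,full=0):
    g,u=mod(p);P=np.array([g+.038*u,g-.0245*u,g-.06*u])
    a=proj(w,P[:2]);b=proj(c,P)
    r=np.r_[a.ravel()-[258.3,270,258.3,193],b.ravel()-[180+268/8-.42,150+126/8-.42,180+241/8-.42,150+272/8-.42,180+227/8-.42,150+347/8-.42]]
    return r
for p0 in([18,0,-3],[25,4,-3]):
    r=least_squares(f,p0);print(r.x,r.fun);g,u=mod(r.x);print('mouth',g-.06*u,'grip',g)
print(f([18,0,-3]),f([26,4,-3]))
```

```text
[20.1143  2.3876 -8.4035] [ 0.9729 -0.6232  0.5821  1.4163  0.0104  1.2838 -1.3741 -0.2302 -2.1255
 -0.8094]
mouth [0.5766 0.1335 0.1084] grip [0.556  0.1353 0.1647]
[20.1143  2.3876 -8.4035] [ 0.9729 -0.6232  0.5821  1.4163  0.0104  1.2838 -1.3741 -0.2302 -2.1255
 -0.8094]
mouth [0.5766 0.1335 0.1084] grip [0.556  0.1353 0.1647]
[ 1.0218 10.5954  0.609  11.3743  0.8033 -0.1933  0.0337 -0.9075 -0.396
 -1.0607] [ 1.0054  9.5862  0.6119  0.637   1.026   0.5714 -2.2759 -2.7287 -4.0259
 -4.267 ]
```

Run:
```python
from h import *
w=bot.get_calibration('wrist')
a=(proj(w,np.array([[.577,.1751,.018],[.5701,.0933,.018],[.5704,.1345,.1068],[.577,.1337,.0903]]))-[195,110]+.33)*3
print(a)
```

```text
[[ 65.20248169 120.63526437]
 [314.92061166 119.54707452]
 [190.23171924 190.58259015]
 [190.99897937 151.33073187]]
```

```bash
cat > fit.py <<'E'
from h import *
from scipy.optimize import least_squares
np.set_printoptions(precision=4,suppress=True)
e=bot.read_state()['ee_pos'];w=bot.get_calibration('wrist');c=bot.get_calibration('scene');y=np.radians(-5)
X=np.array([np.cos(y),np.sin(y),0]);Y=np.array([-np.sin(y),np.cos(y),0]);t=np.linspace(0,2*np.pi,361)
def circ(g,u,s,r): 
    n=np.cross(Y,u);return g+s*u+r*(np.cos(t)[:,None]*n+np.sin(t)[:,None]*Y)
def mod(p):
    q,dx,s=np.radians(p[0]),p[1]/1e3,p[2]/1e3
    u=-np.sin(q)*X+np.array([0,0,np.cos(q)]);return e+[0,0,.019]+dx*X+s*u,u
def pred(p):
    g,u=mod(p)
    W=lambda s,r:(proj(w,circ(g,u,s,r))-[195,110]+.33)*3
    S=lambda s,r:(proj(c,circ(g,u,s,r))-[180,150]+.44)*8
    m=W(-.06,.017);f1=W(-.022,.0205);f2=W(-.027,.0205);sm=S(-.06,.017);sf=S(-.027,.0205);b=W(.038,.004)
    return np.array([m[:,1].min(),min(f1[:,1].min(),f2[:,1].min()),f1[:,0].max()-f1[:,0].min(),b[:,1].mean(),
      sm[:,0].min(),sm[:,1].max(),sf[:,1].max(),sf[:,0].max(),S(.038,.004)[:,0].mean(),S(.038,.004)[:,1].mean()])
obs=np.array([122,178,190,480,170,378,318,305,268,126]);sc=np.array([3,3,4,8,8,8,8,8,10,10.])
if __name__=='__main__':
    r=least_squares(lambda p:(pred(p)-obs)/sc,[20,2,-5],diff_step=1e-3);print(r.x,pred(r.x)-obs);g,u=mod(r.x);print(g-.06*u)
    for p in([18,0,-3],[26,4,-3]):print(pred(p)-obs)
E
python3 fit.py
```

```text
[16.4951  3.4779 -4.3266] [ 0.4453 -0.3768  4.6986  3.2623 -8.1159  7.4653  7.3373 -1.671  -5.216
 -5.1367]
[0.5724 0.1338 0.1109]
[12.2879 17.4505  5.204  32.6163 -3.2643  6.9436  8.7429  5.3333  6.5523
 -1.3976]
[-33.2766 -11.188    8.2804  29.5993 -31.2758 -15.5723  -2.4402 -15.4162
   8.3327   4.7149]
```

Request:
servo_tool(steps=[-0.02,-0.005,0.015,0,0.1,-0.015,-0.005,0.04,0,0.1,-0.005,-0.005,0.065,0,0.1,0.005,-0.005,0.085,0,0.1,0.005,-0.005,0.085,0,0.1])

```text
t: 6.73
ee_pos: [0.551, 0.1372, 0.1424]
ee_rot: [180.0, 0.1, -5.0]
force: [-1.2, 0.2, -2.5]
gripper_width: 0.0288
grip_force: 30.0
```

Request:
servo_tool(steps=[-0.025,0,0.008,0,0.1,-0.05,0,0.016,0,0.1,-0.075,0,0.024,0,0.1,-0.1,0,0.032,0,0.1,-0.1,0,0.032,0,0.1])

```text
t: 7.15
ee_pos: [0.5398, 0.1382, 0.1397]
ee_rot: [-180.0, -0.1, -5.0]
force: [2.6, 0.0, -1.7]
gripper_width: 0.0289
grip_force: 30.0
```

Run:
```python
from h import *
s=bot.read_state();print(s['ee_pos'],s['force'])
snap('scene','s5.png');snap('wrist','w5.png')
S=cv2.imread('pics/raw_s5.png')[150:210,180:235];W=cv2.imread('pics/raw_w5.png')[110:310,195:325]
S=cv2.resize(S,None,fx=8,fy=8,interpolation=cv2.INTER_CUBIC);W=cv2.resize(W,None,fx=2.4,fy=2.4,interpolation=cv2.INTER_CUBIC)
cv2.imwrite('pics/m5.png',np.hstack([S,W]));print(S.shape,W.shape)
```

```text
[0.53976056 0.13819616 0.13970741] [ 2.56876938  0.04193716 -1.72270298]
(480, 440, 3) (480, 312, 3)
```

View pics/m5.png

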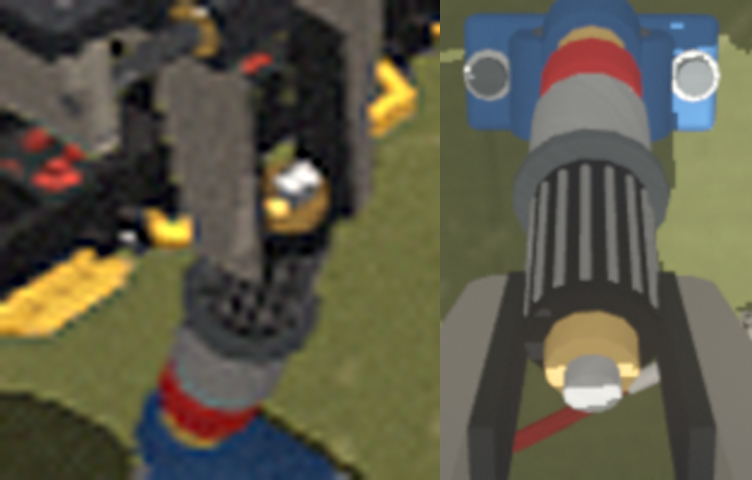

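Run:
```python
import fit; from fit import *
obs=np.array([95,164,192,481,166,408,358,315,297,180])
r=least_squares(lambda p:(pred(p)-obs)/sc,[24,2,-5],diff_step=1e-3);print(r.x,pred(r.x)-obs);g,u=mod(r.x);print(g-.06*u,u)
```

```text
[21.6073  6.7734 -1.5268] [ 0.1787 -2.152   6.8567  9.9519  2.6653 10.7537  8.9833  0.4052 -6.1954
 -5.0804]
[0.5694 0.1356 0.1017] [-0.3668  0.0321  0.9297]
```

Request:
servo_tool(steps=[0.009,0.004,0.019,0,0.1,0.018,0.008,0.038,0,0.1,0.029,0.008,0.06,0,0.1,0.029,0.008,0.06,0,0.1])

```text
t: 7.58
ee_pos: [0.5434, 0.1369, 0.1331]
ee_rot: [-180.0, -0.0, -5.0]
force: [-1.0, -0.3, 3.1]
gripper_width: 0.0289
grip_force: 30.0
```

Request:
servo_tool(steps=[0.009,0,0.019,0,0.1,0.018,0,0.038,0,0.1,0.029,0,0.06,0,0.1,0.029,0,0.06,0,0.1])

```text
t: 7.92
ee_pos: [0.546, 0.1368, 0.1254]
ee_rot: [-180.0, 0.1, -5.0]
force: [-3.1, 0.6, 6.6]
gripper_width: 0.0291
grip_force: 30.0
```

Request:
servo_tool(steps=[0.007,0,0.015,0,0.1,0.014,0,0.03,0,0.1,0.022,0,0.045,0,0.1,0.022,0,0.045,0,0.1])

```text
t: 8.25
ee_pos: [0.5472, 0.1375, 0.1236]
ee_rot: [-179.9, 0.3, -4.9]
force: [-17.3, 1.9, 27.7]
gripper_width: 0.029
grip_force: 30.0
```

Run:
```python
from h import *
s=bot.read_state();print(s['ee_pos'],s['force'],s['torque'])
snap('scene','s6.png');snap('wrist','w6.png')
S=cv2.imread('pics/raw_s6.png')[155:215,180:235];W=cv2.imread('pics/raw_w6.png')[110:310,195:325]
S=cv2.resize(S,None,fx=8,fy=8,interpolation=cv2.INTER_CUBIC);W=cv2.resize(W,None,fx=2.4,fy=2.4,interpolation=cv2.INTER_CUBIC)
cv2.imwrite('pics/m6.png',np.hstack([S,W]))
c=bot.get_calibration('scene');tip=np.array([.5704,.1345,.1068]);a=np.array([-.4345,.038,.899])
for d in(.014,.018,.024):print(d,((proj(c,np.array([tip-d*a,tip+(.098-d)*a]))-[180,155]+.44)*8).ravel())
```

```text
[0.54722454 0.13748972 0.12357522] [-17.27281679   1.92912367  27.70426689] [0.3909988  3.10986651 0.03724832]
0.014 [212.98415897 337.72594861 294.43671234 162.43199334]
0.018 [209.92251461 344.31491025 290.84986325 170.15124752]
0.024 [205.3654938  354.12206999 285.51451384 181.63344743]
```

View pics/m6.png

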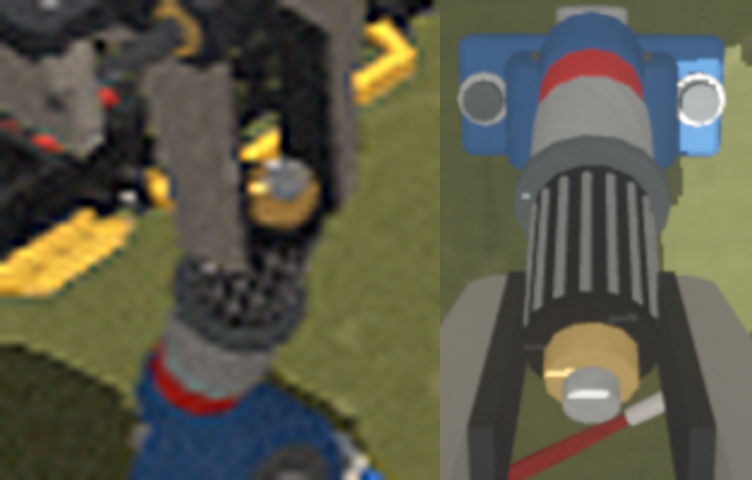

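Request:
servo_tool(steps=[-0.003,0,-0.006,0,0.1,-0.003,0,-0.006,0,0.1,-0.003,0,-0.006,0,0.1,-0.003,0,-0.006,0,0.1,-0.003,0,-0.006,0,0.1])

```text
t: 8.77
ee_pos: [0.5472, 0.1375, 0.1237]
ee_rot: [-179.9, 0.2, -5.0]
force: [-13.9, 0.8, 22.9]
gripper_width: 0.029
grip_force: 30.0
```

Request:
servo_tool(steps=[0,0,0,0,0.1,0,0,0,0,0.1,0,0,0,0,0.1,0,0,0,0,0.1,0,0,0,0,0.1])

```text
t: 9.18
ee_pos: [0.5471, 0.1375, 0.1237]
ee_rot: [-179.9, 0.2, -5.0]
force: [-13.5, 1.3, 23.0]
gripper_width: 0.0289
grip_force: 30.0
```

```bash
python3 -c "
from plant import bot
print(bot.close_job())"
```

```text
the job is handed in; nothing more can be done
None
```

I handed the job in at about 9 s with the coupler on the nipple and the red collar down against the bearing in the last pictures, still gripped and pressed with a steady 27 N or so; the snap itself I inferred from position and force, and I took no closing picture of the pot, tape roll or rock, though the arm kept clear of them.

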